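# Close the stopper case and lift off its outer lid

## Task

Seat the stopper block flat and square in the bottom of the wooden case, then lower the two nested lids onto it together, keeping them together until the inner lid is fully home in the mouth of the case. Then lift off the outer lid alone, leaving the inner lid undisturbed in its seat, and finish while still holding the outer lid, level and still, straight above the case with at least 10 cm of air under it, so that tasting cards can be laid on the inner lid. Drop nothing, and leave the bowl and jar where they stand.

Things in the scene. Friction and masses are not known exactly. Their poses are not given: they have to be found in the camera images.
- case: open pale wooden case fixed to the table, 172 (x) x 132 (y) x 72 mm high, origin centre of underside, z up. Floor 8 mm; up to z = 60 mm a pocket 132 x 92 mm for the stopper block; there a 10 mm wide ledge runs all round; from z = 60 to 72 mm the mouth is 152 x 112 mm, walls 10 mm. Same after a half turn about z.
- insert: stopper block: loose pale wood block 126 (x) x 86 (y) x 22 mm, 250 g, flat on the table, origin centre of underside. Grip rib in the middle of its top, 16 (x) x 50 (y) mm, up to z = 47 mm; four steel stoppers half sunk near the long edges, up to z = 31 mm. Seated: x along the case's x (either way), origin 8 mm above the case's, 3 mm play a side.
- inner_lid: inner lid: loose pale wood panel 146 (x) x 106 (y) x 14 mm, 170 g, under the outer lid; origin centre of underside. Upright tab in its middle, 14 (x) x 40 (y) mm, up to z = 66 mm, stands 26 mm out of the outer lid's collar: lifted by it both lids rise. Seated on the ledge: x along the case's x (either way), origin 60 mm above the case's, 3 mm play a side.
- outer_lid: outer lid: loose pale wood plate 172 (x) x 132 (y) x 8 mm, 150 g, lies on the inner lid's panel, origin (centre of underside) 14 mm above the inner's. Collar in its middle, 35 (x) x 61 (y) mm outside, up to z = 26 mm, with a 19 x 45 mm through slot for the inner lid's tab (tab top at z = 52 mm). Gripped by the collar across x it lifts off alone.
- cork_bowl: white ceramic bowl, 110 mm across, 50 mm tall; stands beyond the work, right of the middle; loose bystander, origin at the centre of its underside
- jar: small amber glass jar with a metal cap, 64 mm diameter, 85 mm tall; stands beyond the work, left of the middle; loose bystander, origin at the centre of its underside
There are look-alikes about, which are no part of the job. Leave any blue or green look-alike of the insert alone. What is shaped like the outer_lid but blue or purple is not meant.

How it is judged (in metres and radians):
On the way, in this order (a step that is already met when the one before it is completed fails the run):
1. the stopper block is seated flat and square in the bottom of the case and let go (horizontal distance between insert and case below 0.007 m and z of insert in the frame of case between 0.005 and 0.011 m and angle between the x axis of insert and the x axis of case, either way round below 0.09 rad and angle between insert's own z axis and vertical below 0.04 rad and contact force between the fingers and insert below 0.1 N), for 0.2 s.
2. the nested lids have come down together: the inner lid is home on the ledge, the outer lid still lies on it (horizontal distance between inner_lid and case below 0.007 m and z of inner_lid in the frame of case between 0.057 and 0.063 m and angle between the x axis of inner_lid and the x axis of case, either way round below 0.09 rad and angle between inner_lid's own z axis and vertical below 0.04 rad and z of outer_lid in the frame of inner_lid below 0.017 m and linear speed of inner_lid below 0.02 m/s), for 0.2 s.
At the end, for the whole second after the job is handed in: Outer lid held in the fingers alone, still, level within 10 deg, at least 85 mm above the inner lid and within 60 mm of over the case centre; inner lid and stopper block seated in the case (height 3 mm, centre 7 mm, yaw 5 deg, flat 2 deg), inner lid untouched by robot and outer lid (horizontal distance between each of insert, inner_lid and case below 0.007 m and z of insert in the frame of case between 0.005 and 0.011 m and angle between the x axis of each of insert, inner_lid and the x axis of case, either way round below 0.09 rad and angle between each of insert, inner_lid's own z axis and vertical below 0.04 rad and z of inner_lid in the frame of case between 0.057 and 0.063 m and z of outer_lid in the frame of case above 0.159 m and horizontal distance between outer_lid and case below 0.06 m and angle between outer_lid's own z axis and vertical below 0.17 rad and linear speed of outer_lid below 0.02 m/s and linear speed of inner_lid below 0.01 m/s and contact force between the fingers and outer_lid above 2 N and contact force between each of outer_lid, the arm, the fingers and inner_lid below 0.1 N and contact force between outer_lid and case below 0.1 N); the arm keeps its last pose, push and grip.
It fails at once if the outer lid is parted from the inner lid (by more than 8 mm) while the inner lid is not in its seat (within 3 mm of the ledge, 7 mm of the centre) (distance between outer_lid and inner_lid above 0.022 m and not (z of inner_lid in the frame of case below 0.063 m and horizontal distance between inner_lid and case below 0.007 m)).
It fails at once if the stopper block is dropped (falls faster than 0.4 m/s out of the fingers) (linear speed of insert above 0.4 m/s and contact force between the fingers and insert below 0.05 N).
It fails at once if the lids are dropped (the inner lid falls faster than 0.4 m/s with no finger on either lid) (linear speed of inner_lid above 0.4 m/s and contact force between the fingers and inner_lid below 0.05 N and contact force between the fingers and outer_lid below 0.05 N).
It fails at once if the bowl or jar is moved by more than 20 mm (distance of any of cork_bowl, jar from where it was at the start of the episode above 0.02 m).
It also fails if it takes over 72 s, if anything falls off the work surface, if the arm or the gripper's body presses on something with over 40 N, if the wrist force passes 120 N, or if a joint passes its speed limit or range.

## Robot

A 6-joint arm with a two-finger parallel gripper is mounted at the origin on the work surface. World frame = base frame: x ahead of the robot, y to its left, z up, the work surface at z = 0. Lengths are in mm, angles in rad, forces in N, time in s.
With the tool pointing down it reaches from about 350 to 775 mm from the base axis. Payload 7.3 kg.
Tool frame: the origin (TCP) lies midway between the tips of the shut fingers; the grasp point (between the pads) lies 19 mm behind it; z points along the fingers, y is the line along which they close (so a half turn about z gives the same grasp; the last joint's range is limited). The gripper opens to 92 mm and grips with 3 to 60 N. Pads are 19 mm wide; open, the fingers measure 130 mm over their backs; the gripper's body (75 mm by 190 mm) begins 47 mm behind the grasp point.
Start: joints at [1.131, 0.342, 1.524, -0, 1.275, -0.146], TCP at [152.022, 502.531, 198.841] pointing down, gripper open.
Joint ranges: [-2.53, 2.53], [-0.77, 2.02], [0.04, 2.7], [-1, 4.14], [0.28, 2.66], [-3.11, 3.11]. Speed limits (rad/s): [2.57, 2.57, 3.14, 3.14, 3.14, 3.14].

## Interface

Orientations are given as [roll, pitch, yaw] about the fixed x, y, z axes, in that order (R = Rz(yaw) Ry(pitch) Rx(roll)).
In Python, from plant import * gives the robot as it stands.
- The arm moves only by the tool step_arm, never from a script. Its argument "deltas" is one flat list of numbers, 5 for each row, row after row: the shift along the world's x, y, z in mm, then the turn about the world's z in degrees, then the finger opening in mm, from 0 to 91.8. In form: [tx, ty, tz, turn, gripper, tx, ty, tz, turn, gripper, ...]. A call has exactly 10 rows; each row shifts and turns the commanded pose from where the row before left it; what a row does not reach is not made up. A row lasts 1/8 s, in which the tool goes at most 62.5 mm and 10.7 degrees, less where a joint would pass 70% of its speed; a pose out of reach is approached as far as the arm can. A call is refused whole if a number of a shift passes 62.5 or a number of a turn 10.7, either way. A call with a gripper value outside its range is refused whole. The fingers move at their own pace and stop on an object; the grip force is fixed at half the most. Time passes only in rows, so rows that do not move let the fingers close, or fill a call up. It gives the time, the measured TCP pose, the force, the opening and the grip force at its end, in the units of the state.
- get_obs(): the state, without advancing time (a new reading comes with each control period).
- capture(name): name is "side" or "top"; returns the picture (480x640x3 uint8, red, green, blue); there is no depth.
- camera_params(name): a dict with "mtx" (3x3 intrinsics, pixels), "rvec" (rotation vector, rad) and "tvec" (3), from world to camera coordinates, as OpenCV has them. Camera axes: x right, y down, z forward; pixel columns grow to the right and rows downward; lengths in mm; the calibration is good to about 2 mm. A picture is of the moment at which its call begins. camera_params takes no time and is no camera call.
- close_job(): hands the job in; it is judged then, once.
The state is a dict: "time": time; "joint_positions": joint angles; "dq": joint speeds; "tau": joint torques, N m; "tool_pos": TCP position; "tcp_rot": TCP orientation; "contact_force": force on the tool from outside, world axes, zero at the start; "moment": the same for the moment, N m; "grip_width": finger opening in mm; "finger_force": force on a finger pad.
Only numpy, scipy, OpenCV 4.12 (cv2) and the standard library are available. Lean on these libraries where they do the work, as an engineer would, in place of code of your own. Each camera call takes 0.05 s, during which the arm holds its last target. There are 200 camera calls.

## Working session

There is one attempt and no reset: what is moved stays moved. The work goes in short steps, Python scripts to look and compute and a tool call to move; the robot and the scene stay as the last step left them, time stands still between calls to the robot, and variables do not carry over. Pictures are saved under pics/ and viewed, at most 10 in all, crops included, and the job is handed in when it is done.

Besides the shell and the picture viewer there is one more tool, called after "Request:" in YAML: its name, and indented under it one key for each argument. step_arm: Moves the arm, as the interface text tells. Its arguments: {"type":"object","properties":{"deltas":{"type":"array","items":{"type":"number"}}},"required":["deltas"]}

```bash
ls; mkdir -p pics; python3 - <<'E'
from plant import *
import cv2
for n in("top","side"):
    cv2.imwrite(f"pics/{n}0.png",capture(n)[:,:,::-1]); p=camera_params(n); print(n,p)
    R=cv2.Rodrigues(p["rvec"])[0]; print(-R.T@p["tvec"].reshape(3))
o=get_obs();print(o["tool_pos"],o["tcp_rot"],o["time"],o["grip_width"])
E
```

```text
pics
top {'mtx': array([[576.98752146,   0.        , 323.59766358],
       [  0.        , 576.98752146, 238.3386683 ],
       [  0.        ,   0.        ,   1.        ]]), 'rvec': array([ 2.14463533, -2.20225393,  0.13866422]), 'tvec': array([ -70.27450229,  532.27119871, 1273.74971564])}
[ 388.31124496  -58.90672865 1325.30519017]
side {'mtx': array([[474.13634363,   0.        , 324.33175797],
       [  0.        , 474.13634363, 238.00176012],
       [  0.        ,   0.        ,   1.        ]]), 'rvec': array([ 0.08377595, -2.69328275,  1.52101198]), 'tvec': array([ 491.03595085,   68.48890763, 1059.29846236])}
[419.56511035 903.86225344 612.30581643]
[151.84725418 502.16692078 198.24240558] [-3.14029288e+00 -1.87148570e-04  2.84779235e+00] 0.1 91.94862794519685
```

View pics/top0.png

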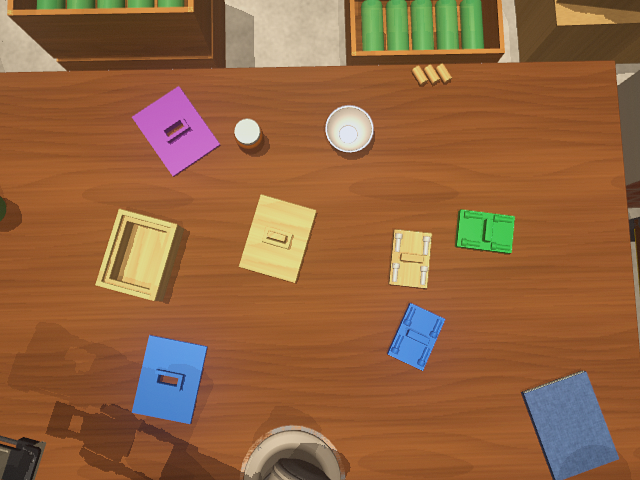

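View pics/side0.png

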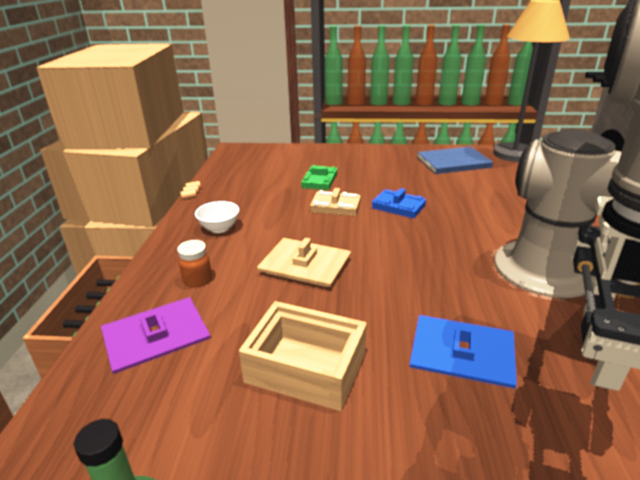

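The top view shows the pale case at about (140,254), the nested lids at (278,238) with the tab, and the pale insert at (411,258). The blue, green and purple parts are look-alikes. The jar is at (248,134) and the bowl at (349,130). The side view agrees.

```bash
cat > h.py <<'E'
import numpy as np,cv2
from plant import *
def ray(n,uv,z):
    p=camera_params(n);R=cv2.Rodrigues(p["rvec"])[0];c=-R.T@p["tvec"].reshape(3)
    u=cv2.undistortPoints(np.float64(uv).reshape(-1,1,2),p["mtx"],None).reshape(-1,2)
    d=np.c_[u,np.ones(len(u))]@R
    return c+d*((z-c[2])/d[:,2])[:,None]
def proj(n,P):
    p=camera_params(n);return cv2.projectPoints(np.float64(P).reshape(-1,1,3),p["rvec"],p["tvec"],p["mtx"],None)[0].reshape(-1,2)
def rect(n,cnt,z):
    q=ray(n,cnt.reshape(-1,2),z)[:,:2].astype(np.float32)
    (c,s,a)=cv2.minAreaRect(q)
    if s[0]<s[1]: s=s[::-1];a+=90
    return np.round(c,1),np.round(s,1),round((a+90)%180-90,2)
E
python3 - <<'E'
from h import *
im=cv2.imread("pics/top0.png");hsv=cv2.cvtColor(im,cv2.COLOR_BGR2HSV)
for p in[(140,254),(265,260),(400,270),(110,240),(172,260),(60,150),(148,217)]:print(p,hsv[p[1],p[0]])
m=cv2.inRange(hsv,(14,40,110),(32,185,255))
cs,_=cv2.findContours(m,cv2.RETR_EXTERNAL,cv2.CHAIN_APPROX_NONE)
for c in cs:
    x,y,w,h=cv2.boundingRect(c)
    if cv2.contourArea(c)>1500 and y>180 and y+h<330:
        print((x,y,w,h),[rect("top",c,z) for z in(0,22,72)])
a=cv2.resize(im[195:315,85:195],None,fx=5,fy=5,interpolation=cv2.INTER_CUBIC)
cv2.imwrite("pics/c.png",a)
E
```

```text
(140, 254) [ 23 113 225]
(265, 260) [ 26 104 226]
(400, 270) [ 24 109 226]
(110, 240) [ 27 101 224]
(172, 260) [ 17 145 107]
(60, 150) [ 13 186 158]
(148, 217) [ 28  98 230]
(388, 229, 45, 59) [(array([ 483.1, -283.2]), array([130.6,  91.9]), -7.84), (array([ 481.5, -279.5]), array([128.4,  90.4]), -7.84), (array([ 477.9, -271. ]), array([123.5,  86.9]), -7.84)]
(95, 208, 83, 93) [(array([508.5, 344.9]), array([185.6, 144.2]), -16.68), (array([506.5, 338.2]), array([182.5, 141.8]), -16.68), (array([502., 323.]), array([175.5, 136.4]), -16.68)]
(238, 194, 79, 89) [(array([537. ,  19.1]), array([179. , 155.6]), -18.11), (array([534.5,  17.8]), array([176.1, 153. ]), -18.11), (array([528.9,  14.8]), array([169.3, 147.2]), -18.11)]
```

View pics/c.png

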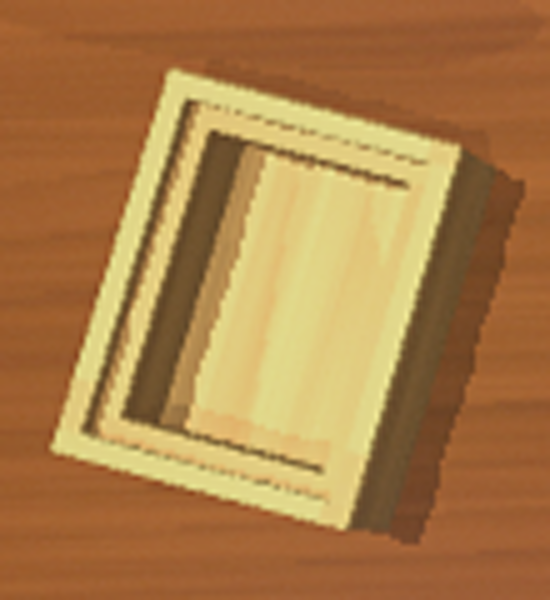

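Clear crop: the rim corners, at crop scale 5, are about (170,68), (460,147), (345,528) and (52,452). The bright threshold should separate the rim from the dark wall.

```bash
python3 - <<'E'
from h import *
im=cv2.imread("pics/top0.png");hsv=cv2.cvtColor(im,cv2.COLOR_BGR2HSV)
m=cv2.inRange(hsv,(19,40,150),(34,150,255))
m=cv2.morphologyEx(m,cv2.MORPH_OPEN,np.ones((3,3)))
cs,_=cv2.findContours(m,cv2.RETR_EXTERNAL,cv2.CHAIN_APPROX_NONE)
for c in cs:
    x,y,w,h=cv2.boundingRect(c)
    if cv2.contourArea(c)>1500 and y>180 and y+h<330:
        z=72 if x<150 else 22
        print((x,y,w,h),rect("top",c,z))
        q=cv2.approxPolyDP(cv2.convexHull(c),6,True); print(q.reshape(-1,2).tolist(),ray("top",q,z)[:,:2].round(0).tolist())
ims=cv2.imread("pics/side0.png")
a=np.hstack([cv2.resize(im[185:295,230:325],None,fx=4,fy=4),cv2.resize(im[220:295,380:440],None,fx=5,fy=5)[:440] if 0 else cv2.copyMakeBorder(cv2.resize(im[220:295,380:440],None,fx=5,fy=5),0,65,0,0,0)])
cv2.imwrite("pics/d.png",a)
E
```

```text
(96, 209, 81, 92) (array([501.9, 323.8]), array([173.3, 133.4]), -16.48)
[[119, 209], [176, 224], [154, 300], [96, 285]] [[601.0, 362.0], [565.0, 238.0], [402.0, 285.0], [437.0, 409.0]]
(239, 195, 77, 87) (array([534.9,  20.2]), array([173.1, 132.9]), -17.66)
[[260, 195], [315, 210], [294, 281], [239, 266]] [[634.0, 58.0], [597.0, -67.0], [436.0, -15.0], [473.0, 108.0]]
```

View pics/d.png

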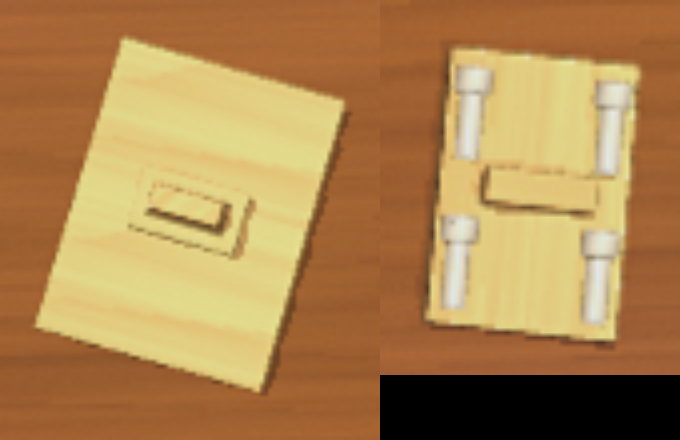

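Lids fit 173x133 at (534.9, 20.2), yaw -17.7°. The case rim fits 173x133 at (501.9, 323.8), yaw -16.5°. Both match the given sizes. The insert is at about (482.3, -281.4), yaw -7.8°, after correcting for its visible side faces. Moving to it with yaw 163→82°.

Request:
step_arm:
  deltas: [50,-35,0,-8.1,91,50,-35,0,-8.1,91,50,-35,0,-8.1,91,50,-35,0,-8.1,91,50,-35,0,-8.1,91,50,-35,0,-8.1,91,7,-60,0,-8.1,91,7,-60,0,-8.1,91,7,-60,0,-8.1,91,7,-60,0,-8.1,91]

```text
time: 1.35
tool_pos: [479.8, 50.6, 198.6]
tcp_rot: [-3.141, -0.0, 1.43]
contact_force: [1.0, 0.3, -0.5]
grip_width: 90.9
finger_force: 0.0
```

Request:
step_arm:
  deltas: [0,-55,0,0,80,0,-55,0,0,70,0,-55,0,0,60,0,-55,0,0,60,0,-55,-20,0,60,0,-55,-20,0,60,0,-3,-20,0,60,0,0,-10,0,60,0,0,0,0,60,0,0,0,0,60]

```text
time: 2.6
tool_pos: [480.6, -280.0, 129.7]
tcp_rot: [3.14, 0.001, 1.435]
contact_force: [-0.4, 0.3, -0.6]
grip_width: 60.3
finger_force: 0.0
```

```bash
python3 - <<'E'
from h import *
o=get_obs();print(o["tool_pos"],np.degrees(o["tcp_rot"]),o["joint_positions"],o["contact_force"],o["time"])
im=capture("side");cv2.imwrite("pics/s1.png",cv2.resize(im[120:320,250:460,::-1],None,fx=2.8,fy=2.8))
im=cv2.imread("pics/top0.png")
print("rib(z47)",ray("top",[(412.2,257.6)],47)[:,:2],"jar",ray("top",[(248,133)],85),"bowl",ray("top",[(349,130)],50))
E
```

```text
[ 480.60709867 -279.98364213  129.7286208 ] [1.79927000e+02 3.75958148e-02 8.22362860e+01] [-6.65340712e-01  4.60369530e-01  1.54097461e+00  8.55749700e-05
  1.13881749e+00 -5.29874531e-01] [-0.3992883   0.28177721 -0.58636946] 2.6
rib(z47) [[ 480.15401926 -280.09066143]] jar [[761.73253272  76.78545897  85.        ]] bowl [[ 774.12621344 -148.46895462   50.        ]]
```

The rib ray gives (480, -280), which agrees with the block, so I'm descending.

Request:
step_arm:
  deltas: [0.5,-0.5,-20,0,60,0,0,-25,0,60,0,0,-25,0,60,0,0,-15,0,60,0,0,-10,0,60,0,0,-8,0,60,0,0,0,0,60,0,0,0,0,0,0,0,0,0,0,0,0,0,0,0]

```text
time: 3.9
tool_pos: [480.7, -281.1, 26.1]
tcp_rot: [3.141, 0.0, 1.434]
contact_force: [0.0, 0.2, -0.9]
grip_width: 34.4
finger_force: 0.0
```

Request:
step_arm:
  deltas: [0,0,0,0,0,0,0,0,0,0,0,0,0,0,0,0,0,10,0,0,0,0,20,0,0,0,0,40,0,0,0,0,40,0,0,0,0,40,0,0,0,0,0,0,0,0,0,0,0,0]

```text
time: 5.15
tool_pos: [480.2, -280.7, 175.6]
tcp_rot: [-3.141, -0.0, 1.434]
contact_force: [-0.7, 0.1, -1.1]
grip_width: 0.6
finger_force: 0.0
```

The fingers shut on nothing, so I'm looking.

```bash
python3 - <<'E'
from h import *
s=capture("side");t=capture("top")
cv2.imwrite("pics/e.png",np.hstack([cv2.resize(s[100:250,270:450,::-1],None,fx=2.2,fy=2.2),cv2.resize(t[200:350,350:530,::-1],None,fx=2.2,fy=2.2)]))
print(proj("side",[480,-280,22]),proj("top",[480,-280,22]))
E
```

```text
[[335.70803276 199.86372583]] [[410.29897884 258.50767039]]
```

View pics/e.png

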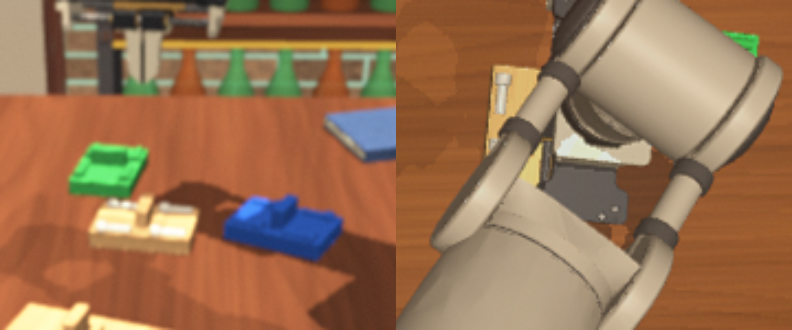

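The block is unmoved and still on the table, so the lift probably began before the grip had built up. I'll retry and check the grip before lifting.

Request:
step_arm:
  deltas: [0.5,0,-25,0,60,0,0,-30,0,60,0,0,-20,0,60,0,0,0,0,60,0,0,0,0,60,0,0,-25,0,60,0,0,-20,0,60,0,0,-15,0,60,0,0,-10,0,60,0,0,-6,0,60]

```text
time: 6.5
tool_pos: [481.2, -281.1, 24.7]
tcp_rot: [3.141, 0.0, 1.434]
contact_force: [-0.5, -0.1, -0.5]
grip_width: 59.9
finger_force: 0.0
```

Request:
step_arm:
  deltas: [0,0,0,0,60,0,0,0,0,60,0,0,0,0,4,0,0,0,0,4,0,0,0,0,4,0,0,0,0,4,0,0,0,0,4,0,0,0,0,4,0,0,0,0,4,0,0,0,0,4]

```text
time: 7.75
tool_pos: [481.0, -281.0, 24.8]
tcp_rot: [3.141, 0.0, 1.434]
contact_force: [-0.5, 0.2, -0.3]
grip_width: 3.8
finger_force: 0.0
```

Still nothing between the fingers, so they are missing the rib. Looking at it as it stands.

```bash
python3 - <<'E'
from h import *
s=capture("side");t=capture("top")
cv2.imwrite("pics/f.png",np.hstack([cv2.resize(s[130:240,280:400,::-1],None,fx=3.3,fy=3.3,interpolation=2),cv2.resize(t[210:320,360:480,::-1],None,fx=3.3,fy=3.3)]))
print(proj("side",[[481,-281,25],[480,-280,47]]),proj("top",[481,-281,25]))
E
```

```text
[[335.36443832 198.72804301]
 [335.68782374 191.7175356 ]] [[410.93952773 257.95688388]]
```

View pics/f.png

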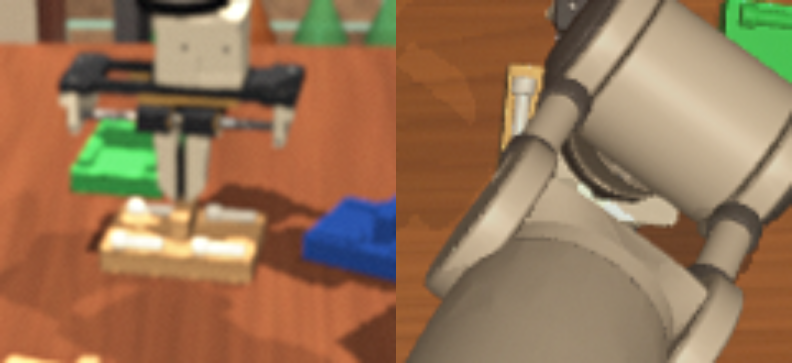

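```bash
python3 - <<'E'
from h import *
u=[(335,190.6)]
print("tip at z=25",ray("side",u,25),"z=47",ray("side",u,47),"z=50",ray("side",u,50))
# insert bottom front corners in side
im=cv2.imread("pics/side0.png");hsv=cv2.cvtColor(im,cv2.COLOR_BGR2HSV)
m=cv2.inRange(hsv,(17,40,110),(34,170,255));m[:180]=0
cs,_=cv2.findContours(m,cv2.RETR_EXTERNAL,cv2.CHAIN_APPROX_NONE)
for c in cs:
    if cv2.contourArea(c)>300:print(cv2.boundingRect(c))
a=np.radians(-7.84);R=np.array([[np.cos(a),-np.sin(a)],[np.sin(a),np.cos(a)]])
for z in(0,22):
    P=np.array([[x,y] for x in(63,-63) for y in(43,-43)])@R.T+[482,-281]
    Q=np.c_[P,[z]*4];print(z,"side",proj("side",Q).round(0).tolist(),"top",proj("top",Q).round(0).tolist())
print("start tcp",proj("top",[152,502,199]),proj("side",[152,502,199]))
a=cv2.resize(im[170:230,290:380],None,fx=6,fy=6,interpolation=2);b=cv2.resize(im[310:400,570:640],None,fx=4,fy=4,interpolation=2)
E
```

```text
tip at z=25 [[ 484.69966816 -333.41784552   25.        ]] z=47 [[ 482.2597804  -287.07033556   47.        ]] z=50 [[ 481.92706843 -280.75022057   50.        ]]
(581, 331, 59, 59)
(239, 301, 127, 79)
(0, 265, 76, 149)
(258, 238, 92, 46)
(496, 226, 94, 71)
(596, 218, 44, 62)
(311, 188, 49, 22)
(538, 180, 65, 40)
0 side [[310.0, 212.0], [317.0, 198.0], [355.0, 216.0], [359.0, 202.0]] top [[393.0, 229.0], [430.0, 233.0], [388.0, 283.0], [425.0, 288.0]]
22 side [[309.0, 205.0], [316.0, 191.0], [355.0, 209.0], [360.0, 195.0]] top [[395.0, 228.0], [432.0, 232.0], [389.0, 283.0], [427.0, 287.0]]
start tcp [[ 18.30934965 436.70833088]] [[589.6468324  372.96560168]]
```

```bash
python3 - <<'E'
from h import *
print("near fingertip expected",proj("side",[[168,555,199],[168,555,224]]), "far",proj("side",[[136,449,199],[136,449,224]]))
# two-height fit of closed tip (pic e, pic f): constant offset
from scipy.optimize import least_squares
T=np.array([[480.2,-280.7,175.6],[481,-281,24.8]]);U=np.array([[335.9,137.3],[335,190.6]])
print(proj("side",T))
for d in([0,0,25],[0,-52,0]):print(d,proj("side",T+d))
im=cv2.imread("pics/side0.png")
cv2.imwrite("pics/g.png",cv2.resize(im[180:410,540:640],None,fx=2.6,fy=2.6))
E
```

```text
near fingertip expected [[594.47466337 410.88753026]
 [601.35548151 394.42136702]] far [[585.55135819 340.7962317 ]
 [591.16268763 325.29724692]]
[[335.51429494 147.04162852]
 [335.36462535 198.79269001]]
[0, 0, 25] [[335.49075747 137.81915965]
 [335.34101753 190.63266492]]
[0, -52, 0] [[336.47791136 140.2955413 ]
 [336.27791738 190.7475999 ]]
```

View pics/g.png

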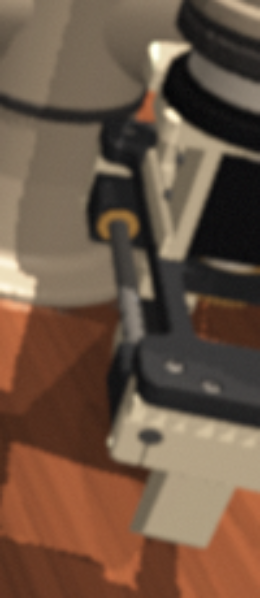

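The tip pixel (335,190.6) in the side view corresponds to z≈50, not the reported 25. The start picture and the higher picture show the same thing. So the real fingertips sit about 25 mm above the reported TCP, and the fingers closed above the rib. I'll open, descend a further 23 mm slowly and watch the force.

Request:
step_arm:
  deltas: [0,0,0,0,60,0,0,0,0,60,0,0,0,0,60,0,0,0,0,60,0,0,0,0,60,0,0,-5,0,60,0,0,-5,0,60,0,0,-4,0,60,0,0,-3,0,60,0,0,-2,0,60]

```text
time: 9.1
tool_pos: [481.0, -280.9, 5.6]
tcp_rot: [-3.141, -0.0, 1.434]
contact_force: [0.6, 0.2, -0.7]
grip_width: 59.9
finger_force: 0.0
```

Request:
step_arm:
  deltas: [0,0,-1,0,60,0,0,-1,0,60,0,0,0,0,4,0,0,0,0,4,0,0,0,0,4,0,0,0,0,4,0,0,0,0,4,0,0,0,0,4,0,0,0,0,4,0,0,0,0,4]

```text
time: 10.35
tool_pos: [480.9, -280.9, 3.9]
tcp_rot: [-3.141, -0.0, 1.434]
contact_force: [0.4, 1.2, 0.2]
grip_width: 15.5
finger_force: 30.0
```

Gripped: 15.5 mm rib, 30 N. The block sits on the table at reported z=3.9, so it will be seated at about 11.9. Lifting and carrying to the case.

Request:
step_arm:
  deltas: [0,0,5,0,4,0,0,15,0,4,0,0,30,0,4,0,0,40,0,4,0,0,40,0,4,0,0,30,0,4,0,20,0,0,4,0,40,0,0,4,0,50,0,0,4,2,50,0,-1,4]

```text
time: 11.6
tool_pos: [481.5, -118.1, 162.5]
tcp_rot: [-3.139, -0.001, 1.416]
contact_force: [0.8, -0.1, -3.8]
grip_width: 15.5
finger_force: 30.0
```

Request:
step_arm:
  deltas: [2,50,0,-1,4,2,50,0,-1,4,3,50,0,-1,4,3,50,0,-1,4,3,50,0,-1,4,3,50,0,-1,4,2,50,0,-1,4,0,45,0,-0.7,4,0,30,0,0,4,0,20,0,0,4]

```text
time: 12.85
tool_pos: [499.0, 325.7, 162.4]
tcp_rot: [-3.139, 0.002, 1.284]
contact_force: [-0.0, -0.7, -2.7]
grip_width: 15.8
finger_force: 30.0
```

```bash
python3 - <<'E'
from h import *
o=get_obs();print(o["tool_pos"],np.degrees(o["tcp_rot"]),o["contact_force"],o["grip_width"],o["time"])
E
```

```text
[498.97771233 325.67007805 162.35060115] [-1.79866698e+02  1.05821110e-01  7.35735672e+01] [-0.04905414 -0.72524326 -2.69187801] 15.842762615405677 12.85
```

Request:
step_arm:
  deltas: [0,0,0,0,4,0,0,-10,0,4,0,0,-20,0,4,0,0,-20,0,4,0,0,-10,0,4,0,0,0,0,4,0,0,0,0,4,0,0,0,0,4,0,0,0,0,4,0,0,0,0,4]

```text
time: 14.1
tool_pos: [501.1, 324.1, 104.1]
tcp_rot: [3.141, -0.0, 1.282]
contact_force: [0.2, 0.3, -3.8]
grip_width: 15.9
finger_force: 30.0
```

```bash
python3 - <<'E'
from h import *
o=get_obs();print(o["tool_pos"],np.degrees(o["tcp_rot"]),o["contact_force"],o["grip_width"],o["time"])
s=capture("side");t=capture("top");cv2.imwrite("pics/s2.png",s[:,:,::-1]);cv2.imwrite("pics/t2.png",t[:,:,::-1])
a=np.hstack([cv2.resize(s[220:420,210:400,::-1],(522,550),interpolation=2),cv2.resize(t[190:320,75:140,::-1],(275,550))])
s=a.copy()
# expected outlines
def R(a):
    a=np.radians(a);return np.array([[np.cos(a),-np.sin(a)],[np.sin(a),np.cos(a)]])
def box(c,yaw,lx,ly,z):return np.c_[np.array([[lx,ly],[lx,-ly],[-lx,-ly],[-lx,ly]])/2@R(yaw).T+c,[z]*4]
for B,col in((box([501.9,323.8],-16.48,172,132,72),(255,0,0)),(box(o["tool_pos"][:2],np.degrees(o["tcp_rot"][2])-90,126,86,o["tool_pos"][2]-4),(0,0,255))):
    q=proj("side",B);print(q.round(1).tolist())
    cv2.polylines(s,[((q-[210,220])*2.75*16).astype(int)],True,col,1,cv2.LINE_AA,4)
cv2.imwrite("pics/h.png",s)
E
```

```text
[501.07542893 324.13839444 104.08843444] [ 1.79977538e+02 -1.58271642e-02  7.34740463e+01] [ 0.16522637  0.25934989 -3.75148382] 15.935938145284604 14.1
[[238.1, 350.9], [274.2, 301.5], [365.7, 322.8], [340.6, 379.1]]
[[256.6, 331.7], [279.8, 299.6], [349.3, 315.6], [331.6, 351.1]]
```

View pics/h.png

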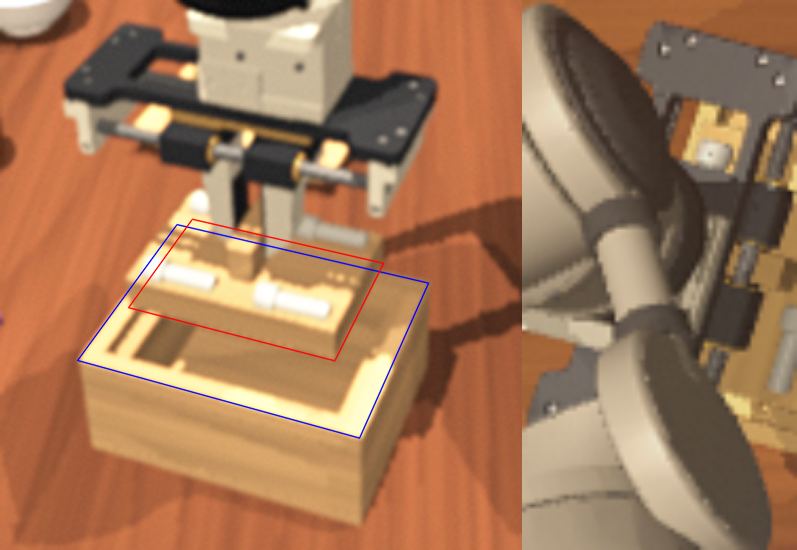

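The projected rim (blue) lies on the real rim, and the held block matches its drawn underside edge (red), so both are aligned to about a millimetre. Lowering.

Request:
step_arm:
  deltas: [0.5,-0.3,-10,0,4,0,0,-15,0,4,0,0,-10,0,4,0,0,-8,0,4,0,0,-6,0,4,0,0,-6,0,4,0,0,-6,0,4,0,0,-6,0,4,0,0,-6,0,4,0,0,-6,0,4]

```text
time: 15.45
tool_pos: [501.6, 323.7, 24.5]
tcp_rot: [3.141, -0.0, 1.282]
contact_force: [-0.0, 1.4, -2.9]
grip_width: 15.4
finger_force: 30.0
```

Request:
step_arm:
  deltas: [0,0,-4,0,4,0,0,-3,0,4,0,0,-2,0,4,0,0,-1.5,0,4,0,0,-1,0,4,0,0,0,0,4,0,0,0,0,4,0,0,0,0,4,0,0,0,0,4,0,0,0,0,4]

```text
time: 16.7
tool_pos: [501.5, 323.7, 13.3]
tcp_rot: [3.141, -0.0, 1.282]
contact_force: [-0.1, -0.1, -3.0]
grip_width: 15.9
finger_force: 30.0
```

Request:
step_arm:
  deltas: [0,0,-0.7,0,4,0,0,-0.7,0,4,0,0,-0.4,0,4,0,0,0,0,4,0,0,0,0,36,0,0,0,0,36,0,0,0,0,36,0,0,0,0,36,0,0,0,0,36,0,0,0,0,36]

```text
time: 17.95
tool_pos: [501.5, 323.7, 11.6]
tcp_rot: [3.141, -0.0, 1.282]
contact_force: [-0.5, 0.1, -0.0]
grip_width: 35.9
finger_force: 0.0
```

Request:
step_arm:
  deltas: [0,0,5,0,36,0,0,10,0,36,0,0,20,0,36,0,0,30,0,36,0,0,40,0,36,0,0,40,0,36,0,-20,20,0,36,0,-50,0,0,36,0,-55,0,0,50,0,-55,0,0,60]

```text
time: 19.2
tool_pos: [500.5, 141.0, 176.2]
tcp_rot: [-3.141, 0.001, 1.282]
contact_force: [-0.1, -0.8, 0.2]
grip_width: 51.4
finger_force: 0.0
```

Request:
step_arm:
  deltas: [5,-50,0,-1.2,60,10,-40,0,0,60,10,-25,0,0,60,8,-9,0,0,60,0,0,0,0,60,0,0,0,0,60,0,0,0,0,60,0,0,0,0,60,0,0,0,0,60,0,0,0,0,60]

```text
time: 20.45
tool_pos: [534.5, 19.9, 176.6]
tcp_rot: [3.141, -0.0, 1.262]
contact_force: [-0.9, 0.4, 0.2]
grip_width: 59.7
finger_force: 0.0
```

```bash
python3 - <<'E'
from h import *
o=get_obs();print(o["tool_pos"],np.degrees(o["tcp_rot"]),o["contact_force"],o["grip_width"],o["time"])
s=capture("side");t=capture("top");cv2.imwrite("pics/s3.png",s[:,:,::-1]);cv2.imwrite("pics/t3.png",t[:,:,::-1])
s3=cv2.resize(s[190:390,190:390,::-1],(550,550),interpolation=2)
cv2.imwrite("pics/i.png",np.hstack([s3,cv2.resize(t[195:315,85:140,::-1],(250,550))]))
E
```

```text
[534.49466435  19.8749616  176.56377013] [ 1.79994038e+02 -4.92071247e-04  7.22796805e+01] [-0.89620887  0.35354756  0.21309471] 59.73099089557185 20.45
```

View pics/i.png

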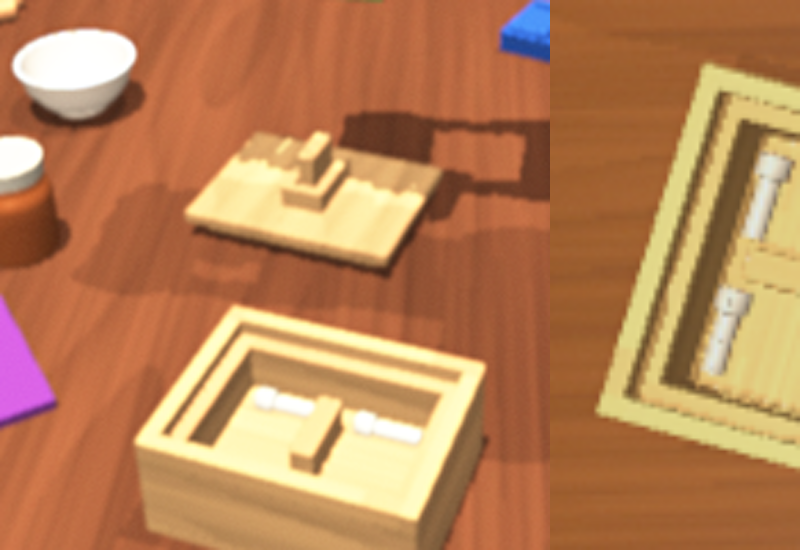

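The insert is seated level in the pocket, with the rib centred at crop (318,435). The lids are undisturbed. Descending on the tab: the real tips need z≈44, which is reported 19.

Request:
step_arm:
  deltas: [0.3,0.2,-15,0,60,0,0,-30,0,60,0,0,-35,0,60,0,0,-30,0,60,0,0,-20,0,60,0,0,-10,0,60,0,0,-7,0,60,0,0,-5,0,60,0,0,-3,0,60,0,0,-2,0,60]

```text
time: 21.8
tool_pos: [535.1, 19.9, 19.8]
tcp_rot: [3.141, -0.0, 1.261]
contact_force: [0.4, -0.6, 0.4]
grip_width: 60.1
finger_force: 0.0
```

Request:
step_arm:
  deltas: [0,0,0,0,60,0,0,0,0,4,0,0,0,0,4,0,0,0,0,4,0,0,0,0,4,0,0,0,0,4,0,0,0,0,4,0,0,0,0,4,0,0,0,0,4,0,0,0,0,4]

```text
time: 23.05
tool_pos: [534.7, 19.9, 19.5]
tcp_rot: [-3.141, 0.0, 1.261]
contact_force: [-1.6, 0.2, 0.9]
grip_width: 13.7
finger_force: 30.0
```

Tab gripped (13.7 mm, 30 N). At reported 19.5 the inner lid's underside is at 0, so it will be home at 79.5. Lifting and carrying.

Request:
step_arm:
  deltas: [0,0,3,0,4,0,0,8,0,4,0,0,15,0,4,0,0,25,0,4,0,0,30,0,4,0,0,30,0,4,0,0,20,0,4,0,0,10,0,4,0,0,0,0,4,0,0,0,0,4]

```text
time: 24.3
tool_pos: [534.2, 20.0, 159.7]
tcp_rot: [-3.14, 0.0, 1.261]
contact_force: [-0.1, 0.1, -2.9]
grip_width: 13.5
finger_force: 30.0
```

Request:
step_arm:
  deltas: [-1,10,0,0,4,-3,25,0,0.2,4,-4,40,0,0.2,4,-5,45,0,0.2,4,-5,45,0,0.2,4,-5,45,0,0.2,4,-4,40,0,0.2,4,-3,30,0,0,4,-2,16,0,0,4,-1,8,0,0,4]

```text
time: 25.55
tool_pos: [501.3, 324.5, 160.0]
tcp_rot: [-3.141, 0.001, 1.283]
contact_force: [0.3, -0.1, -3.0]
grip_width: 13.4
finger_force: 30.0
```

Request:
step_arm:
  deltas: [0,0,0,0,4,0,0,-10,0,4,0,0,-15,0,4,0,0,-10,0,4,0,0,-5,0,4,0,0,0,0,4,0,0,0,0,4,0,0,0,0,4,0,0,0,0,4,0,0,0,0,4]

```text
time: 26.8
tool_pos: [501.8, 324.0, 120.7]
tcp_rot: [3.141, -0.0, 1.282]
contact_force: [0.1, 0.1, -4.4]
grip_width: 13.5
finger_force: 30.0
```

```bash
python3 - <<'E'
from h import *
o=get_obs();print(o["tool_pos"],np.degrees(o["tcp_rot"]),o["contact_force"],o["grip_width"],o["time"])
s=capture("side");t=capture("top");cv2.imwrite("pics/s4.png",s[:,:,::-1]);cv2.imwrite("pics/t4.png",t[:,:,::-1])
s=cv2.resize(s[180:400,190:410,::-1],(600,600),interpolation=2);k=600/220
def R(a):
    a=np.radians(a);return np.array([[np.cos(a),-np.sin(a)],[np.sin(a),np.cos(a)]])
def box(c,yaw,lx,ly,z):return np.c_[np.array([[lx,ly],[lx,-ly],[-lx,-ly],[-lx,ly]])/2@R(yaw).T+c,[z]*4]
tp=o["tool_pos"];yaw=np.degrees(o["tcp_rot"][2])-90
for B,col in((box(tp[:2],yaw,172,132,tp[2]-19.5+22),(0,0,255)),(box(tp[:2],yaw,146,106,tp[2]-19.5),(255,0,0))):
    q=proj("side",B);cv2.polylines(s,[((q-[190,180])*k*16).astype(int)],True,col,1,cv2.LINE_AA,4)
cv2.imwrite("pics/j.png",s)
E
```

```text
[501.8482307  323.96867356 120.68339235] [ 1.79984360e+02 -7.24859720e-03  7.34689724e+01] [ 0.14784054  0.05479016 -4.3576644 ] 13.495405713663205 26.8
```

View pics/j.png

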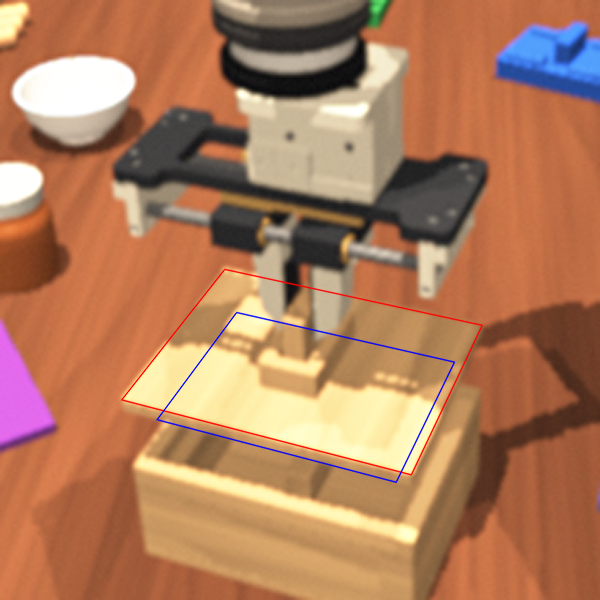

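The held lids match the drawn outline to about 1 px, and both are level. Lowering slowly through the mouth.

Request:
step_arm:
  deltas: [0,0,-8,0,4,0,0,-8,0,4,0,0,-6,0,4,0,0,-3,0,4,0,0,-2,0,4,0,0,-2,0,4,0,0,-2,0,4,0,0,-2,0,4,0,0,0,0,4,0,0,0,0,4]

```text
time: 28.15
tool_pos: [501.9, 324.0, 87.6]
tcp_rot: [3.141, -0.0, 1.282]
contact_force: [0.5, -0.8, -3.7]
grip_width: 13.7
finger_force: 30.0
```

Now 4 mm into the mouth with no contact force. Continuing to the ledge.

Request:
step_arm:
  deltas: [0,0,-2,0,4,0,0,-2,0,4,0,0,-1.5,0,4,0,0,-1,0,4,0,0,-0.8,0,4,0,0,-0.5,0,4,0,0,-0.3,0,4,0,0,0,0,4,0,0,0,0,4,0,0,0,0,4]

```text
time: 29.4
tool_pos: [501.8, 323.9, 79.6]
tcp_rot: [3.141, -0.0, 1.282]
contact_force: [-0.6, -0.1, -2.1]
grip_width: 13.8
finger_force: 30.0
```

Request:
step_arm:
  deltas: [0,0,-0.4,0,4,0,0,0,0,4,0,0,0,0,4,0,0,0,0,4,0,0,0,0,60,0,0,0,0,60,0,0,0,0,60,0,0,0,0,60,0,0,0,0,60,0,0,0,0,60]

```text
time: 30.65
tool_pos: [501.9, 323.9, 79.1]
tcp_rot: [3.141, -0.0, 1.282]
contact_force: [0.5, 0.4, -0.2]
grip_width: 59.7
finger_force: 0.0
```

Request:
step_arm:
  deltas: [0,0,-4,0,60,0,0,-4,0,60,0,0,-4,0,60,0,0,-3,0,60,0,0,-2,0,60,0,0,-1,0,60,0,0,0,0,60,0,0,0,0,60,0,0,0,0,60,0,0,0,0,60]

```text
time: 31.9
tool_pos: [501.9, 324.0, 61.1]
tcp_rot: [3.141, -0.0, 1.282]
contact_force: [0.1, 0.4, 0.4]
grip_width: 60.1
finger_force: 0.0
```

```bash
python3 - <<'E'
from h import *
o=get_obs();print(o["tool_pos"],np.degrees(o["tcp_rot"]),o["contact_force"],o["grip_width"],o["time"])
s=capture("side");cv2.imwrite("pics/s5.png",s[:,:,::-1])
hsv=cv2.cvtColor(s,cv2.COLOR_RGB2HSV);m=cv2.inRange(hsv,(17,40,110),(34,170,255))
def R(a):
    a=np.radians(a);return np.array([[np.cos(a),-np.sin(a)],[np.sin(a),np.cos(a)]])
q=proj("side",np.c_[np.array([[86,66],[86,-66],[-86,-66],[-86,66]])@R(-16.5).T+[501.9,323.8],[82]*4]);print("expected plate corners",q.round(1).tolist())
g=cv2.goodFeaturesToTrack(cv2.cvtColor(s,cv2.COLOR_RGB2GRAY),300,.01,3).reshape(-1,2)
for e in q:
    i=np.argsort(np.linalg.norm(g-e,axis=1))[:2];print(g[i].tolist())
E
```

```text
[501.86043718 323.95876647  61.1195339 ] [ 1.79988996e+02 -6.42369118e-03  7.34657290e+01] [0.13259914 0.44322606 0.42049053] 60.057820437479116 31.9
expected plate corners [[237.4, 346.3], [273.8, 297.1], [365.8, 318.3], [340.6, 374.4]]
[[238.0, 345.0], [252.0, 327.0]]
[[277.0, 297.0], [275.0, 294.0]]
[[350.0, 312.0], [351.0, 309.0]]
[[340.0, 373.0], [344.0, 371.0]]
```

The lid plate corners in the side view, (238,345) and (340,373), match the seated prediction within about 1 px. Closing on the collar.

Request:
step_arm:
  deltas: [0,0,0,0,25,0,0,0,0,25,0,0,0,0,25,0,0,0,0,25,0,0,0,0,25,0,0,0,0,25,0,0,0,0,25,0,0,0,0,25,0,0,0,0,25,0,0,0,0,25]

```text
time: 33.2
tool_pos: [501.8, 323.9, 61.0]
tcp_rot: [3.141, -0.0, 1.282]
contact_force: [-0.1, 0.7, -0.4]
grip_width: 34.4
finger_force: 30.0
```

Request:
step_arm:
  deltas: [0,0,2,0,25,0,0,3,0,25,0,0,5,0,25,0,0,6,0,25,0,0,6,0,25,0,0,6,0,25,0,0,6,0,25,0,0,6,0,25,0,0,6,0,25,0,0,6,0,25]

```text
time: 34.45
tool_pos: [501.8, 323.9, 113.4]
tcp_rot: [3.142, 0.0, 1.282]
contact_force: [0.2, 0.6, -1.9]
grip_width: 34.5
finger_force: 30.0
```

Request:
step_arm:
  deltas: [0,0,8,0,25,0,0,12,0,25,0,0,16,0,25,0,0,16,0,25,0,0,12,0,25,0,0,8,0,25,0,0,4,0,25,0,0,0,0,25,0,0,0,0,25,0,0,0,0,25]

```text
time: 35.7
tool_pos: [501.6, 323.8, 188.6]
tcp_rot: [-3.141, 0.001, 1.282]
contact_force: [0.1, 0.3, -1.7]
grip_width: 34.8
finger_force: 30.0
```

Request:
step_arm:
  deltas: [0,0,0,0,25,0,0,0,0,25,0,0,0,0,25,0,0,0,0,25,0,0,0,0,25,0,0,0,0,25,0,0,0,0,25,0,0,0,0,25,0,0,0,0,25,0,0,0,0,25]

```text
time: 36.95
tool_pos: [501.8, 323.9, 189.0]
tcp_rot: [3.142, 0.0, 1.282]
contact_force: [-0.6, -0.5, -1.4]
grip_width: 34.5
finger_force: 30.0
```

```bash
python3 - <<'E'
from h import *
o=get_obs();print(o["tool_pos"],np.degrees(o["tcp_rot"]),o["contact_force"],o["moment"],o["grip_width"],o["time"])
s=capture("side");cv2.imwrite("pics/k.png",cv2.resize(s[160:400,190:410,::-1],(550,600),interpolation=2))
E
```

```text
[501.81175405 323.91706509 189.02642035] [1.79995619e+02 1.84461362e-03 7.34666711e+01] [-0.62215212 -0.48807161 -1.39079239] [-0.08817337  0.08673953  0.02796184] 34.478099336061995 36.95
```

The picture budget is used up, so I'm checking numerically. The force (-1.4 N) is the weight of the outer lid alone.

```bash
python3 - <<'E'
from h import *
s=capture("side");g=cv2.goodFeaturesToTrack(cv2.cvtColor(s,cv2.COLOR_RGB2GRAY),600,.005,2).reshape(-1,2)
a=np.radians(-16.5);R=np.array([[np.cos(a),-np.sin(a)],[np.sin(a),np.cos(a)]])
for n,lx,ly,z in(("outer top",86,66,210),("outer bottom",86,66,202),("tab top",7,20,126),("inner panel",73,53,74),("rim",86,66,72)):
    q=proj("side",np.c_[np.array([[lx,ly],[lx,-ly],[-lx,-ly],[-lx,ly]])@R.T+[501.9,323.9],[z]*4])
    print(n,[(e.round(0).tolist(),g[np.argmin(np.linalg.norm(g-e,axis=1))].tolist()) for e in q])
E
```

```text
outer top [([228.0, 281.0], [229.0, 280.0]), ([268.0, 236.0], [269.0, 237.0]), ([368.0, 255.0], [348.0, 242.0]), ([341.0, 306.0], [340.0, 306.0])]
outer bottom [([228.0, 285.0], [229.0, 280.0]), ([269.0, 240.0], [269.0, 237.0]), ([368.0, 259.0], [348.0, 242.0]), ([341.0, 311.0], [340.0, 309.0])]
tab top [([294.0, 318.0], [300.0, 309.0]), ([304.0, 302.0], [303.0, 305.0]), ([312.0, 304.0], [306.0, 305.0]), ([302.0, 320.0], [306.0, 310.0])]
inner panel [([249.0, 347.0], [249.0, 347.0]), ([278.0, 307.0], [262.0, 320.0]), ([356.0, 325.0], [350.0, 311.0]), ([335.0, 370.0], [335.0, 370.0])]
rim [([238.0, 351.0], [240.0, 350.0]), ([274.0, 302.0], [262.0, 320.0]), ([366.0, 323.0], [350.0, 311.0]), ([341.0, 379.0], [341.0, 378.0])]
```

The outer lid's corners match a level plate at z≈210. Both visible inner-panel corners, (249,347) and (335,370), match the seated pose to the pixel. Handing in.

```bash
python3 -c "
from plant import *
print(close_job())"
```

```text
the job is handed in; nothing more can be done
None
```

The job is handed in with no verdict returned: by my checks the stopper block and inner lid are seated in the case, and the outer lid is held level and still about 13 cm above the inner lid's panel.

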